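# Bolt the sample chest shut

### The job

Lock the lid of the sample chest: slide its barrel bolt across to the right, then turn the red-knobbed handle towards you and all the way down into the notch of the brass keeper, and let go. The keeper is a springy leaf whose notch may sit a little nearer or further along, so feel for it gently: the handle may rest lightly on the leaf, but do not force the leaf down, and leave the jar, cup and tube rack standing nearby alone.

Things in the scene. Friction and masses are not known exactly. Their poses are not given: they have to be found in the camera images.
- chest: grey sample chest with a white two-leaf lid, fixed to the worktop, 140 (x) x 240 (y) x 90 mm high; origin at the centre of its underside, z up, x to its back, y to its left; its front, with the brass keeper, looks to -x, towards the robot. All offsets below are in this frame
- bolt_axis (a point): point on the axis of the steel barrel bolt on the lid, at chest x -45, y 0, z 106 mm; the axis runs along the chest's y. Guide straps over the rod, 24 mm wide with tops at z = 117 mm, stand at chest y = +47, -50 and -78 mm
- leaf_edge (a point): point on the top edge of the brass keeper leaf, at chest x -75, y +15, z 124 mm. The leaf is an upright plate 4 mm thick along the lid's front edge, covering the handle's whole travel, with one notch open at the top, 10 mm wide, 26 mm deep. It is adjustable: the notch's middle lies anywhere from chest y +4 to -24 mm (bolt travel 26 to 54 mm); no reading tells where: find it by feel or by eye
- bolt (a joint): travel of the bolt in m along the chest's -y (to the right): 0 drawn back, 0.062 end stop. Handle and knob are at chest y = +30 mm minus this travel. Friction about 2 N; it stays where it is left
- bolt_handle (a joint): angle of the handle about the bolt's axis in rad: 0 straight up, growing as it turns to the chest's front (-x), 1.57 level (fully down). It stays where it is left (about 1 N at the knob moves it). Away from the notch the handle meets the top edge of the leaf at about 0.89 rad; only in the notch can it go past 1.15
- leaf (a joint): how far the sprung brass leaf is pushed down, in m: 0 at rest, stiffness 4 N/mm, hard stop at 0.008; more than 0.004 (16 N on the leaf, about 7 N at the knob) is too much force
- knob (a point): centre of the red ball knob, 20 mm diameter, at the end of the handle, 62 mm from the bolt's axis; the handle is a square steel bar 7 mm thick. The ball can be pinched from above along the bolt's direction and turns in the grip as the handle swings
- pink_jar_mid (a point): middle of a white jar with a pink screw lid, 69 mm wide, 92 mm high, standing loose to the right; to be left alone
- cup_mid (a point): middle of a specimen cup with a yellow lid, 54 mm wide, 60 mm high, standing loose to the right; to be left alone
- purple_rack_mid (a point): middle of a grey rack of purple-capped tubes, 40 x 86 x 66 mm, standing loose to the right; to be left alone

How it is judged:
By the outcome, as a careful person would: the job done as asked, in the order asked, and still so for the second after the job is handed in, with the robot touching nothing.
It also fails if it takes over 67 s, if anything falls off the work surface, if the arm or the gripper's body presses on something with over 40 N, if the wrist force passes 120 N, or if a joint passes its speed limit or range.

### The arm

A 7-joint arm with a two-finger parallel gripper is mounted at the origin on a cart in front of the work surface, level with it; the furniture and walls round the work are solid. World frame = base frame: x ahead of the robot, y to its left, z up, the work surface at z = 0. Lengths are in mm, angles in degrees, forces in N, time in s.
With the tool pointing down it reaches from about 425 to 975 mm from the base axis. Payload 16.7 kg.
Tool frame: the origin (TCP) lies midway between the tips of the shut fingers; the grasp point (between the pads) lies 19 mm behind it; z points along the fingers, y is the line along which they close (so a half turn about z gives the same grasp; the last joint's range is limited). The gripper opens to 85 mm and grips with 20 to 120 N. Pads are 22 mm wide; open, the fingers measure 114 mm over their backs; the gripper's body (76 mm by 85 mm) begins 54 mm behind the grasp point. The pads swing forward as they close: fully open they stand 13 mm farther back than shut.
Start: joints at [58.929, 24.414, 4.234, 92.017, -1.954, 63.644, -3.845], TCP at [258.34, -623.567, 231.302] pointing down, gripper open.
Joint ranges: [-163.25, 163.25], [-28.42, 122.38], [-70.27, 78.77], [12.13, 141.07], [-58.53, 238.53], [9.26, 117.41], [-156.51, 156.51]. Speed limits (degrees/s): [108.29, 108.29, 136.94, 136.94, 172.46, 172.46, 172.46].

### API

Orientations are given as [roll, pitch, yaw] about the fixed x, y, z axes, in that order (R = Rz(yaw) Ry(pitch) Rx(roll)).
In Python, from station import ctrl, viewer gives the robot as it stands. The module is installed in compiled form; this text tells all that it offers.
- The arm moves only by the tool arm_command, never from a script. Its argument "targets" is a list of rows, each a list of 7 numbers: the turn, a rotation vector about the tool's x, y, z in degrees, then the shift along the tool's x, y, z in mm, then the opening, from 0 (shut) to 1 (fully open). A call has 1 to 10 rows; each row is the pose to reach, as a shift and turn from the pose commanded when the call began, along the tool's axes at that moment; what a row does not reach only later rows make up. A row lasts 1/12 s, in which the tool goes at most 41.7 mm and 7.16 degrees, less where a joint would pass 70% of its speed; a pose out of reach is approached as far as the arm can. A call with a gripper value outside its range is refused whole. The fingers move at their own pace and stop on an object; "newtons" is the grip in N (left out, the last holds). Time passes only in rows, so rows that repeat a pose let the fingers close. It gives the time, the measured TCP pose, the force, the opening and the grip force at its end, in the units of the state.
- ctrl.read_state(): the state, without advancing time (a new reading comes with each control period).
- viewer.snapshot(name): name is "side" or "top" or "wrist"; returns a dict with "img" (420x560x3 uint8, blue, green, red), "intrinsics" (3x3 intrinsics, pixels), "R" (3x3) and "t" (3): a world point X has camera coordinates R X + t. Camera axes: x right, y down, z forward; pixel columns grow to the right and rows downward; lengths in mm; the calibration is good to about 2 mm. A picture is of the moment at which its call begins. There is no depth.
- ctrl.job_done(): hands the job in; it is judged then, once.
The state is a dict: "clock": time; "qpos": joint angles; "qvel": joint speeds; "effort": joint torques, N m; "position": TCP position; "ee_rot": TCP orientation; "wrist_force": force on the tool from outside, world axes, zero at the start; "torque": the same for the moment, N m; "gripper_width": opening from 0.0 (shut) to 1.0 (fully open); "finger_force": force on a finger pad.
Only numpy, scipy, OpenCV 4.12 (cv2) and the standard library are available. Lean on these libraries where they do the work, as an engineer would, in place of code of your own. Each camera call takes 0.05 s, during which the arm holds its last target. There are 200 camera calls.

## Working session

There is one attempt and no reset: what is moved stays moved. The work goes in short steps, Python scripts to look and compute and a tool call to move; the robot and the scene stay as the last step left them, time stands still between calls to the robot, and variables do not carry over. Pictures are saved under pics/ and viewed, at most 10 in all, crops included, and the job is handed in when it is done.

Besides the shell and the picture viewer there is one more tool, called after ">>>" in YAML: its name, and indented under it one key for each argument. arm_command: Moves the arm, as the interface text tells. Its arguments: {"type":"object","properties":{"targets":{"type":"array"},"newtons":{"type":"number"}},"required":["targets"]}

```bash
mkdir -p pics; python3 - <<'E'
from station import ctrl, viewer
import cv2,numpy as np
s=ctrl.read_state()
print(s)
ims=[]
for n in("top","side"):
    d=viewer.snapshot(n); cv2.imwrite(f"pics/{n}0.png",d["img"]); np.savez(f"{n}.npz",**d); print(n,d["intrinsics"],d["R"],d["t"])
E
```

```text
{'clock': 0.0, 'qpos': array([58.92941609, 24.4495173 ,  4.23176924, 92.05406778, -1.95334146,
       63.64374567, -3.84405538]), 'qvel': array([ 0.06995795,  0.00022104, -0.04266022,  0.04245786, -0.06642148,
        0.03100384,  0.01549191]), 'effort': array([-1.87433237e-03, -9.49792957e+01,  3.75998989e+00, -4.63488615e+01,
        1.92325545e-02,  1.00347944e-02, -1.15988146e-04]), 'position': array([ 258.16558774, -623.21715595,  230.59831674]), 'ee_rot': array([-1.79925086e+02,  6.12159369e-03,  2.25032876e+01]), 'wrist_force': array([1.12629391, 0.05211904, 1.05244203]), 'torque': array([-0.04860479,  0.02885625,  0.01632421]), 'finger_force': 0.0, 'gripper_width': 1.001094395047567}
top [[540.61903777   0.         276.6210689 ]
 [  0.         540.61903777 208.91633228]
 [  0.           0.           1.        ]] [[-1.22734224e-03 -9.99999022e-01 -6.70961355e-04]
 [-9.77983183e-01  1.34033721e-03 -2.08679411e-01]
 [ 2.08680106e-01  4.00067866e-04 -9.77983872e-01]] [   5.49017982  502.08860853 1153.471289  ]
side [[379.43395911   0.         280.76420793]
 [  0.         379.43395911 210.89530183]
 [  0.           0.           1.        ]] [[-0.97081489 -0.23833886 -0.02670259]
 [-0.0594907   0.34717674 -0.93591088]
 [ 0.23233446 -0.90700766 -0.35122329]] [477.75336992 131.60231675 933.86854398]
```

View pics/top0.png

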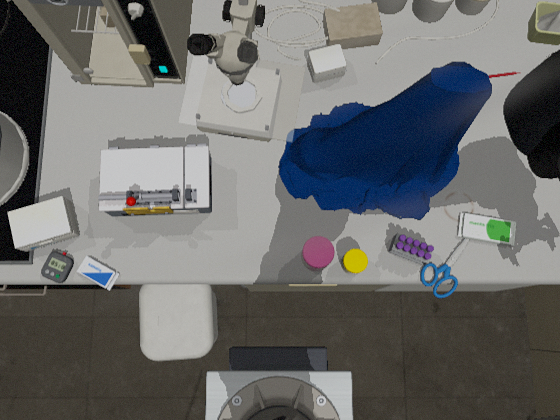

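View pics/side0.png

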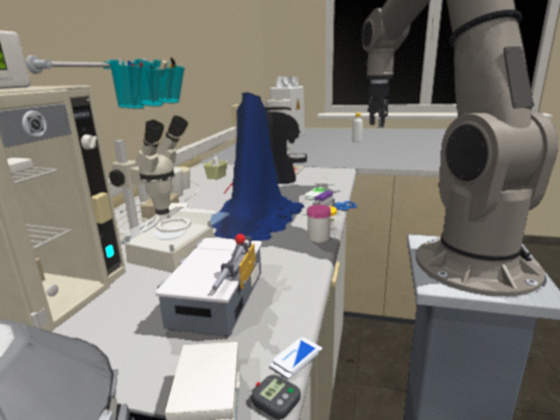

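The top view shows the chest (100–212, 145–215) with the red knob at about (131,201) and the brass leaf just below it (125–172, 210). In the side view the knob is at (240,239). A blue draped object stands between the arm and the chest, and I need its height.

```bash
cat > h.py <<'E'
import numpy as np,cv2
def ray(d,p):
    K,R,t=d["intrinsics"],d["R"],d["t"]
    v=R.T@np.linalg.solve(K,[p[0],p[1],1.]); return -R.T@t, v/np.linalg.norm(v)
def plane(d,p,z):
    c,v=ray(d,p); return c+v*(z-c[2])/v[2]
def tri(d1,p1,d2,p2):
    A=[];b=[]
    for c,v in(ray(d1,p1),ray(d2,p2)):
        P=np.eye(3)-np.outer(v,v);A.append(P);b.append(P@c)
    x=np.linalg.solve(sum(A),sum(b)); return x,[np.linalg.norm(a@x-q) for a,q in zip(A,b)]
def proj(d,X):
    c=d["R"]@np.asarray(X,float)+d["t"]; p=d["intrinsics"]@c; return p[:2]/p[2]
def blob(img,kind,roi=None):
    h=cv2.cvtColor(img,cv2.COLOR_BGR2HSV); H,S,V=cv2.split(h)
    m={"red":((H<6)|(H>175))&(S>170)&(V>80),"brass":(H>12)&(H<30)&(S>120)&(V>60),"white":(S<30)&(V>195)}[kind].astype(np.uint8)
    if roi: x0,y0,x1,y1=roi; k=np.zeros_like(m);k[y0:y1,x0:x1]=1;m*=k
    n,l,st,c=cv2.connectedComponentsWithStats(m)
    return sorted([(int(st[i,4]),c[i].round(2).tolist(),st[i,:4].tolist()) for i in range(1,n)],reverse=True)[:4],m
E
python3 - <<'E'
from h import *
T=np.load("top.npz");S=np.load("side.npz")
rt,_=blob(T["img"],"red",(95,130,220,225)); rs,_=blob(S["img"],"red",(210,220,270,270)); print(rt,rs)
print("knob",tri(T,rt[0][1],S,rs[0][1]), plane(T,rt[0][1],168))
print(blob(T["img"],"brass",(95,130,220,225))[0])
w,m=blob(T["img"],"white",(95,130,220,225));print(w)
# back edge of lid: fit line to topmost white pixels
xs=np.arange(108,178);ys=[np.argmax(m[:,x]) for x in xs]
k=np.polyfit(xs,ys,1);print(k)
a,b=[plane(T,(x,np.polyval(k,x)),90) for x in(105,205)];print(a,b,"yaw",np.degrees(np.arctan2(-(a-b)[0],(a-b)[1])))
print("blue peak", tri(T,(465,68),S,(250,97)))
cv2.imwrite("pics/crop1.png",cv2.hconcat([cv2.resize(T["img"][130:230,90:220],(650,500),interpolation=2)]))
E
```

```text
[(67, [130.72, 200.9], [127, 197, 9, 9])] [(53, [239.72, 238.04], [236, 234, 8, 9])]
knob (array([494.49110279, 300.07249059, 165.71736506]), [np.float64(0.5533367313402494), np.float64(0.5533367313404061)]) [494.51923561 299.60856076 168.        ]
[(272, [147.53, 210.21], [123, 207, 50, 8])]
[(3269, [141.32, 168.85], [100, 148, 83, 47]), (1144, [197.22, 173.38], [185, 147, 24, 60]), (94, [110.6, 207.38], [99, 205, 24, 5]), (17, [175.65, 206.0], [172, 205, 8, 3])]
[-4.28134022e-02  1.55315196e+02]
[626.1641079  384.42244229  90.        ] [635.7743136  163.38574494  90.        ] yaw 2.489530801552105
blue peak (array([ 670.07145686, -317.69326066,  381.42941258]), [np.float64(6.663532543075373), np.float64(6.6635325430752435)])
```

View pics/crop1.png

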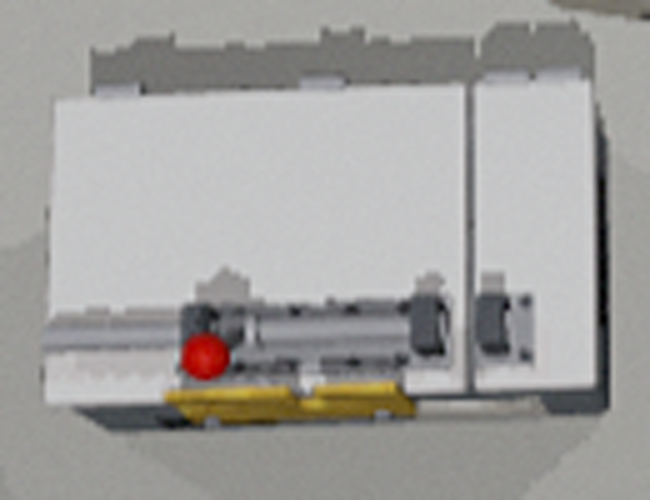

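The crop shows the handle tilted forward, with the knob at (205,357) and the rod line at about row 335. The leaf's notch shows at about crop (303,388), which is full-image (150.6, 207.5).

```bash
cat >> h.py <<'E'
from scipy.spatial.transform import Rotation as Ro
def pose(s): return np.array(s["position"],float),Ro.from_euler("xyz",s["ee_rot"],degrees=True)
def move(s,p,yaw,roll=180):
    P,R=pose(s);G=Ro.from_euler("xyz",[roll,0,yaw],degrees=True)
    return (R.inv()*G).as_rotvec(degrees=True).round(2),R.inv().apply(np.asarray(p)-P).round(1)
E
python3 - <<'E'
from h import *
from station import ctrl
T=np.load("top.npz")
yaw=np.radians(2.4);ex=np.array([np.cos(yaw),np.sin(yaw),0]);ey=np.array([-np.sin(yaw),np.cos(yaw),0])
k=np.array([494.5,300,166])
for n,p,z in[("leafL",(123.6,209),124),("notch",(150.6,207.5),124),("leafR",(172.4,207),124),("strapL",(129.5,191.5),117),("strap50",(175.5,190),117),("strap78",(188.5,189.5),117),("gapfront",(184,208),90),("lidBL",(101,150),90),("lidFL",(99.4,210),90),("lidBR",(208,146.5),90),("clothfront",(400,217),0)]:
    X=plane(T,p,z);print(n,X.round(0),"rel knob x,y",round((X-k)@ex,1),round((X-k)@ey,1))
print(move(ctrl.read_state(),(430,-150,330),100))
E
```

```text
leafL [487. 326. 124.] rel knob x,y -6.2 26.1
notch [490. 269. 124.] rel knob x,y -5.4 -30.5
leafR [491. 224. 124.] rel knob x,y -6.3 -76.2
strapL [527. 317. 117.] rel knob x,y 32.9 16.1
strap50 [530. 220. 117.] rel knob x,y 32.0 -81.6
strap78 [531. 192. 117.] rel knob x,y 31.9 -109.2
gapfront [496. 205.  90.] rel knob x,y -2.0 -94.9
lidBL [628. 393.  90.] rel knob x,y 137.4 87.7
lidFL [492. 388.  90.] rel knob x,y 1.5 87.8
lidBR [636. 157.  90.] rel knob x,y 135.2 -149.1
clothfront [ 494. -282.    0.] rel knob x,y -25.1 -581.3
(array([-6.00e-02, -4.00e-02, -7.75e+01]), array([ 339.9, -371.6,  -99. ]))
```

>>> arm_command:
  targets:
    - [0, 0, -3, 14, -15, -5, 1]
    - [0, 0, -8, 34, -37, -13, 1]
    - [0, 0, -15, 61, -67, -20, 1]
    - [0, 0, -22, 88, -96, -28, 1]
    - [0, 0, -29, 116, -126, -36, 1]
    - [0, 0, -36, 143, -156, -44, 1]
    - [0, 0, -43, 170, -186, -52, 1]
    - [0, 0, -50, 197, -215, -60, 1]
    - [0, 0, -57, 224, -245, -68, 1]
    - [0, 0, -63, 248, -271, -75, 1]

```text
clock: 0.93
position: [384.0, -275.8, 306.8]
ee_rot: [180.0, 0.0, 85.9]
wrist_force: [0.7, 0.3, 0.4]
gripper_width: 0.999
finger_force: 0.0
```

```bash
python3 - <<'E'
from h import *
from station import ctrl
s=ctrl.read_state();print(s["position"],s["ee_rot"],s["qpos"].round(1),s["wrist_force"])
print(move(s,(440,-100,310),105));print(move(s,(455,100,280),150));print(move(s,(480,296,270),182.4))
E
```

```text
[ 384.04983736 -275.75034487  306.77206077] [1.79998975e+02 1.03200640e-02 8.59132890e+01] [ 43.4   2.2 -15.9 110.7   0.7  67.2  23.2] [0.73998314 0.25753565 0.43157921]
(array([-0.000e+00,  1.000e-02, -1.909e+01]), array([179.3,  43.3,  -3.3]))
(array([-0.000e+00,  1.000e-02, -6.409e+01]), array([379.9,  44. ,  26.7]))
(array([-1.000e-02,  1.000e-02, -9.649e+01]), array([577.1,  55. ,  36.7]))
```

>>> arm_command:
  targets:
    - [0, 0, -5, 30, 12, 0, 1]
    - [0, 0, -12, 70, 25, 0, 1]
    - [0, 0, -19, 110, 35, 0, 1]
    - [0, 0, -26, 150, 42, 0, 1]
    - [0, 0, -33, 190, 45, 5, 1]
    - [0, 0, -40, 228, 45, 10, 1]
    - [0, 0, -47, 266, 45, 15, 1]
    - [0, 0, -54, 304, 45, 20, 1]
    - [0, 0, -60, 342, 45, 25, 1]
    - [0, 0, -66, 380, 45, 27, 1]

```text
clock: 1.77
position: [457.7, 98.7, 278.8]
ee_rot: [-180.0, -0.0, 151.8]
wrist_force: [1.5, -0.3, -0.8]
gripper_width: 1.0
finger_force: 0.0
```

```bash
python3 - <<'E'
from h import *
from station import ctrl
s=ctrl.read_state();print(s["position"],s["ee_rot"],s["qpos"].round(1),s["wrist_force"])
print(move(s,(430,285,270),182.4))
E
```

```text
[457.74917449  98.67676253 278.81166865] [-1.79977488e+02 -1.40651588e-02  1.51792072e+02] [ 18.7   5.  -40.3 112.2   3.6  64.1  38.7] [ 1.46337412 -0.32483999 -0.80167453]
(array([-2.000e-02, -2.000e-02, -3.061e+01]), array([112.5, 151.1,   8.8]))
```

>>> arm_command:
  targets:
    - [0, 0, -5, 15, 18, 0, 1]
    - [0, 0, -11, 35, 43, 2, 1]
    - [0, 0, -17, 56, 70, 4, 1]
    - [0, 0, -24, 76, 98, 6, 1]
    - [0, 0, -28, 96, 126, 8, 1]
    - [0, 0, -30.6, 110, 145, 9, 1]
    - [0, 0, -30.6, 112, 151, 9, 1]
    - [0, 0, -30.6, 112, 151, 9, 1]

```text
clock: 2.43
position: [431.4, 284.8, 270.0]
ee_rot: [180.0, -0.1, -177.8]
wrist_force: [0.1, -0.6, -0.8]
gripper_width: 1.001
finger_force: 0.0
```

```bash
python3 - <<'E'
from h import *
from station import ctrl,viewer
s=ctrl.read_state();print(s["position"],s["ee_rot"],s["qpos"].round(1))
for n in("wrist",):
    d=viewer.snapshot(n);np.savez(n+"1.npz",**d);cv2.imwrite("pics/wrist1.png",d["img"])
    print(-d["R"].T@d["t"],d["R"][2])
print(blob(d["img"],"red")[0],blob(d["img"],"brass")[0])
E
```

```text
[431.40775225 284.81873907 270.0289143 ] [ 1.79954594e+02 -5.92864941e-02 -1.77754389e+02] [  3.8  13.  -50.4 107.1  10.9  65.   41.7]
[353.56957315 282.39408299 412.44356374] [ 0.30318035  0.01301239 -0.95284435]
[(465, [296.57, 279.88], [285, 268, 24, 25]), (34, [460.35, 148.56], [457, 146, 8, 6])] [(2322, [272.75, 240.97], [217, 229, 110, 25])]
```

View pics/wrist1.png

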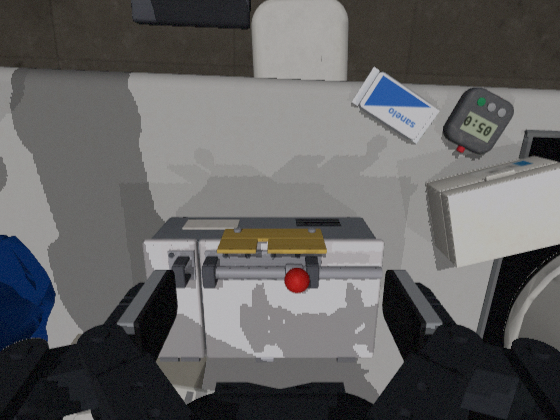

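The wrist view shows the knob at (297,280), the brass leaf at 217–327 × 229–254, and the notch at about (263,246).

```bash
python3 - <<'E'
from h import *
from station import ctrl
W=np.load("wrist1.npz");T=np.load("top.npz")
b,m=blob(W["img"],"brass",(200,215,345,262))
print("colcount",list(zip(range(250,278),m[:,250:278].sum(0))))
r=[np.flatnonzero(m[:,c]) for c in(225,235,245,255,272,285,300,315)];print([(x.min(),x.max()) for x in r])
bl=[np.flatnonzero(m[y]) for y in range(243,254)];print([(y,x.min(),x.max(),[int(x[i]) for i in np.flatnonzero(np.diff(x)>1)],[int(x[i+1]) for i in np.flatnonzero(np.diff(x)>1)]) for y,x in zip(range(243,254),bl)])
K,_=tri(W,(296.57,279.88),T,(130.72,200.9));print("knob",K,_)
for c,rr in((219,252),(327,251)):print(plane(W,(c,rr),124))
print(move(ctrl.read_state(),K+[0,0,60-19],182.4))
E
```

```text
colcount [(250, np.uint64(24)), (251, np.uint64(24)), (252, np.uint64(24)), (253, np.uint64(24)), (254, np.uint64(24)), (255, np.uint64(24)), (256, np.uint64(18)), (257, np.uint64(13)), (258, np.uint64(12)), (259, np.uint64(12)), (260, np.uint64(12)), (261, np.uint64(12)), (262, np.uint64(12)), (263, np.uint64(12)), (264, np.uint64(12)), (265, np.uint64(12)), (266, np.uint64(12)), (267, np.uint64(12)), (268, np.uint64(24)), (269, np.uint64(24)), (270, np.uint64(24)), (271, np.uint64(24)), (272, np.uint64(24)), (273, np.uint64(25)), (274, np.uint64(25)), (275, np.uint64(25)), (276, np.uint64(24)), (277, np.uint64(24))]
[(np.int64(230), np.int64(253)), (np.int64(233), np.int64(252)), (np.int64(229), np.int64(252)), (np.int64(229), np.int64(252)), (np.int64(229), np.int64(252)), (np.int64(229), np.int64(252)), (np.int64(229), np.int64(253)), (np.int64(232), np.int64(253))]
[(243, np.int64(220), np.int64(324), [256], [268]), (244, np.int64(220), np.int64(324), [256], [268]), (245, np.int64(219), np.int64(324), [256], [268]), (246, np.int64(219), np.int64(324), [256], [268]), (247, np.int64(218), np.int64(325), [255], [268]), (248, np.int64(218), np.int64(325), [255], [268]), (249, np.int64(218), np.int64(325), [255], [268]), (250, np.int64(217), np.int64(326), [255], [268]), (251, np.int64(217), np.int64(326), [255], [268]), (252, np.int64(217), np.int64(325), [255], [268]), (253, np.int64(225), np.int64(321), [227, 249, 275, 284, 302, 313, 315], [246, 273, 280, 287, 304, 315, 317])]
knob [496.36792779 301.86330892 160.14415132] [np.float64(0.08475160150373867), np.float64(0.0847516015037479)]
[491.84743151 234.64401217 124.        ]
[487.13559218 330.06538032 124.        ]
(array([-0.  , -0.05, -0.27]), array([-65.3,  16.2,  68.8]))
```

>>> arm_command:
  targets:
    - [0, 0, 0, -16, 4, 8, 1]
    - [0, 0, 0, -40, 10, 30, 1]
    - [0, 0, 0, -60, 15, 60, 1]
    - [0, 0, 0, -64.5, 15.5, 92, 1]
    - [0, 0, 0, -64.5, 15.5, 115, 1]
    - [0, 0, 0, -64.5, 15.5, 125, 1]
    - [0, 0, 0, -64.5, 15.5, 126, 1]
    - [0, 0, 0, -64.5, 15.5, 126, 1]

```text
clock: 3.15
position: [496.2, 300.3, 145.0]
ee_rot: [-180.0, 0.0, -178.0]
wrist_force: [-0.8, 0.3, 1.0]
gripper_width: 0.997
finger_force: 0.0
```

```bash
python3 - <<'E'
from h import *
from station import ctrl,viewer
s=ctrl.read_state();print(s["position"],s["ee_rot"],s["wrist_force"])
W=viewer.snapshot("wrist");S=viewer.snapshot("side")
b,m=blob(W["img"],"red");print(b)
cv2.imwrite("pics/w2.png",W["img"])
bs,_=blob(S["img"],"red",(210,220,270,270));print(bs)
c=cv2.resize(S["img"][170:320,150:320],None,fx=3,fy=3); cv2.imwrite("pics/s2.png",c)
E
```

```text
[496.18299086 300.32276719 144.98123327] [-1.79986168e+02  6.41853628e-03 -1.77957526e+02] [-0.76928177  0.3435514   1.03985394]
[(1928, [280.69, 293.47], [257, 269, 49, 50]), (99, [539.18, 84.96], [533, 80, 14, 11])]
[(47, [240.32, 238.06], [237, 234, 8, 9])]
```

View pics/w2.png

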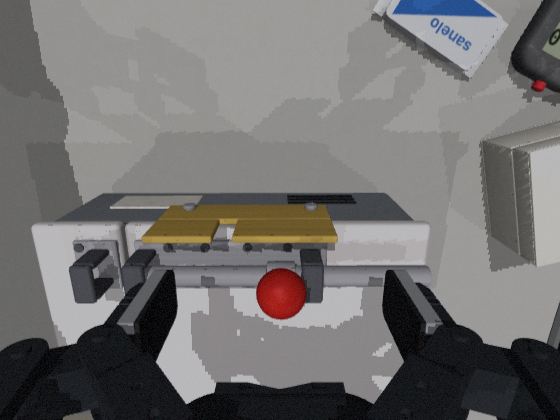

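View pics/s2.png

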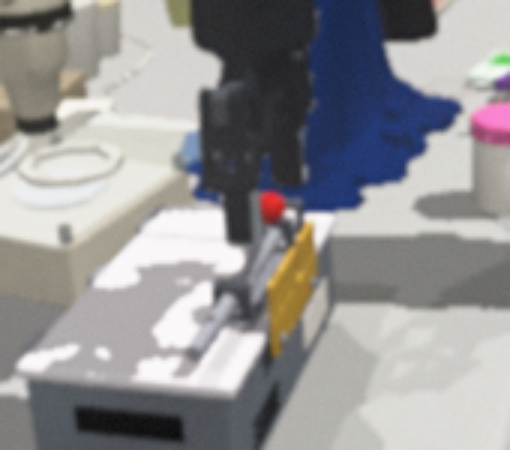

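The wrist view shows the knob at (281,293), centred between the fingers, and the notch at about (226,230). The side crop shows the knob between the two fingers. Next I check the knob's x and z by intersecting the views, then refine the notch.

```bash
python3 - <<'E'
from h import *
from station import ctrl,viewer
W=viewer.snapshot("wrist");T=np.load("top.npz");S=np.load("side.npz");W1=np.load("wrist1.npz")
vs=[(W,(280.69,293.47)),(T,(130.72,200.9)),(S,(240,238.05)),(W1,(296.57,279.88))]
A=0;b=0
for d,p in vs:
    c,v=ray(d,p);P=np.eye(3)-np.outer(v,v);A=A+P;b=b+P@c
K=np.linalg.solve(A,b);print("knob",K)
for d,p in vs: print(proj(d,K)-p)
print("tcp grasp px",proj(W,(496.2,300.3,164)), "ball diam check", 49/W["intrinsics"][0,0]*(W["R"]@K+W["t"])[2])
bm,m=blob(W["img"],"brass",(130,195,350,243))
for y in(228,234,238):
    x=np.flatnonzero(m[y]);g=np.flatnonzero(np.diff(x)>8);print(y,x.min(),x.max(),[(x[i],x[i+1]) for i in g])
    for i in g: 
        p=plane(W,((x[i]+x[i+1])/2,y),124);print(p)
E
```

```text
knob [493.90957128 301.20118347 165.91568693]
[-2.7117377  -1.13600909]
[-0.53079563  0.52445584]
[-0.48286661  0.09673972]
[-0.41997195  0.84715083]
tcp grasp px [275.52635063 294.69686234] ball diam check 19.151960093838504
228 148 332 [(np.int64(214), np.int64(233))]
[484.54642392 273.83938541 124.        ]
234 142 335 [(np.int64(211), np.int64(231))]
[487.79177285 272.56302877 124.        ]
238 141 335 [(np.int64(210), np.int64(231))]
[489.95443491 272.2849288  124.        ]
```

>>> arm_command:
  targets:
    - [0, 0, 0, 1.5, 0.5, -0.5, 0.8]
    - [0, 0, 0, 1.5, 0.5, -0.5, 0.5]
    - [0, 0, 0, 1.5, 0.5, -0.5, 0.3]
    - [0, 0, 0, 1.5, 0.5, -0.5, 0.15]
    - [0, 0, 0, 1.5, 0.5, -0.5, 0.15]
    - [0, 0, 0, 1.5, 0.5, -0.5, 0.1]
    - [0, 0, 0, 1.5, 0.5, -0.5, 0.1]
    - [0, 0, 0, 1.5, 0.5, -0.5, 0.1]
  newtons: 20

```text
clock: 3.97
position: [494.4, 301.1, 145.0]
ee_rot: [-180.0, -0.0, -177.9]
wrist_force: [-2.9, -4.2, 6.1]
gripper_width: 0.216
finger_force: 19.4
```

>>> arm_command:
  targets:
    - [0, 0, 0, 0, -3, 0, 0.1]
    - [0, 0, 0, 0, -8, 0, 0.1]
    - [0, 0, 0, 0, -14, 0, 0.1]
    - [0, 0, 0, 0, -20, 0, 0.1]
    - [0, 0, 0, 0, -26, 0, 0.1]
    - [0, 0, 0, 0, -29, 0, 0.1]
    - [0, 0, 0, 0, -29.8, 0, 0.1]
    - [0, 0, 0, 0, -29.8, 0, 0.1]
    - [0, 0, 0, 0, -29.8, 0, 0.1]

```text
clock: 4.72
position: [495.5, 270.7, 144.9]
ee_rot: [-179.9, -0.0, -177.9]
wrist_force: [-2.0, -1.3, 6.5]
gripper_width: 0.214
finger_force: 19.8
```

```bash
python3 - <<'E'
from h import *
from station import ctrl,viewer
s=ctrl.read_state();print(s["position"],s["ee_rot"],s["wrist_force"],s["gripper_width"])
W=viewer.snapshot("wrist");cv2.imwrite("pics/w3.png",W["img"])
print(blob(W["img"],"red")[0][:2])
bm,m=blob(W["img"],"brass",(130,195,450,245))
for y in(228,234,238):
    x=np.flatnonzero(m[y]);g=np.flatnonzero(np.diff(x)>8);print(y,x.min(),x.max(),[(x[i],x[i+1],plane(W,((x[i]+x[i+1])/2,y),124).round(1)) for i in g])
E
```

```text
[495.53120796 270.65728431 144.89376445] [-1.79941377e+02 -1.01105208e-02 -1.77941471e+02] [-1.97983039 -1.3422135   6.51412309] 0.2137332559582143
[(1843, [279.68, 297.18], [257, 272, 46, 51])]
228 208 387 [(np.int64(271), np.int64(290), array([481.9, 271.5, 124. ]))]
234 205 391 [(np.int64(270), np.int64(291), array([485.1, 271.6, 124. ]))]
238 203 394 [(np.int64(270), np.int64(291), array([487.2, 271.7, 124. ]))]
```

View pics/w3.png

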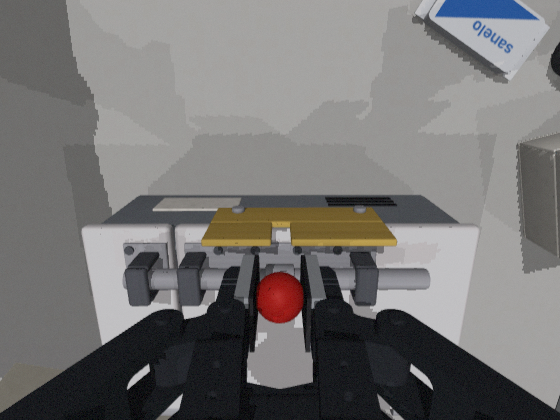

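The notch middle (280.5) and the knob (279.7) now line up in the wrist view. I'll swing the handle towards the leaf, stopping short of it.

>>> arm_command:
  targets:
    - [0, 0, 0, 2.5, 0, 1, 0.1]
    - [0, 0, 0, 7.9, 0, 3.6, 0.1]
    - [0, 0, 0, 12, 0, 6, 0.1]
    - [0, 0, 0, 15.7, 0, 8.6, 0.1]
    - [0, 0, 0, 19.3, 0, 11.6, 0.1]
    - [0, 0, 0, 22.7, 0, 14.8, 0.1]
    - [0, 0, 0, 22.7, 0, 14.8, 0.1]
    - [0, 0, 0, 22.7, 0, 14.8, 0.1]

```text
clock: 5.43
position: [472.4, 270.5, 129.7]
ee_rot: [-180.0, -0.0, -177.9]
wrist_force: [-0.2, -2.0, -0.5]
gripper_width: 0.214
finger_force: 19.6
```

>>> arm_command:
  targets:
    - [0, 0, 0, 2.1, 0, 2.3, 0.1]
    - [0, 0, 0, 4.1, 0, 4.7, 0.1]
    - [0, 0, 0, 4.8, 0, 5.6, 0.1]
    - [0, 0, 0, 4.8, 0, 5.6, 0.1]

```text
clock: 5.77
position: [467.8, 270.7, 124.2]
ee_rot: [180.0, -0.0, -177.9]
wrist_force: [1.7, -0.6, -2.1]
gripper_width: 0.216
finger_force: 19.7
```

>>> arm_command:
  targets:
    - [0, 0, 0, 1.1, 0, 1.5, 0.1]
    - [0, 0, 0, 2.2, 0, 3.1, 0.1]
    - [0, 0, 0, 2.2, 0, 3.1, 0.1]

```text
clock: 6.02
position: [465.6, 270.7, 121.1]
ee_rot: [180.0, -0.0, -177.9]
wrist_force: [-0.3, -0.6, -1.9]
gripper_width: 0.214
finger_force: 19.8
```

>>> arm_command:
  targets:
    - [0, 0, 0, 1.1, 0, 1.8, 0.1]
    - [0, 0, 0, 2.3, 0, 3.6, 0.1]
    - [0, 0, 0, 2.3, 0, 3.6, 0.1]

```text
clock: 6.27
position: [463.3, 270.6, 117.5]
ee_rot: [180.0, -0.0, -177.9]
wrist_force: [1.1, 0.8, -2.0]
gripper_width: 0.215
finger_force: 19.8
```

>>> arm_command:
  targets:
    - [0, 0, 0, 1.5, 0, 2.8, 0.1]
    - [0, 0, 0, 2.7, 0, 5.6, 0.1]
    - [0, 0, 0, 4, 0, 8.5, 0.1]
    - [0, 0, 0, 5, 0, 11.3, 0.1]
    - [0, 0, 0, 5, 0, 11.3, 0.1]

```text
clock: 6.68
position: [458.1, 270.3, 105.9]
ee_rot: [180.0, -0.0, -177.9]
wrist_force: [1.1, 0.4, -1.2]
gripper_width: 0.211
finger_force: 20.0
```

>>> arm_command:
  targets:
    - [0, 0, 0, 1.1, 0, 4, 0.1]
    - [0, 0, 0, 2, 0, 8, 0.1]
    - [0, 0, 0, 2.6, 0, 11.5, 0.1]
    - [0, 0, 0, 3, 0, 15, 0.1]
    - [0, 0, 0, 3.1, 0, 17, 0.1]
    - [0, 0, 0, 3.1, 0, 17, 0.1]

```text
clock: 7.18
position: [455.2, 270.2, 88.9]
ee_rot: [180.0, -0.0, -177.9]
wrist_force: [0.2, 1.1, -0.5]
gripper_width: 0.211
finger_force: 20.3
```

>>> arm_command:
  targets:
    - [0, 0, 0, 0, 0, 1, 0.1]
    - [0, 0, 0, 0, 0, 2, 0.1]
    - [0, 0, 0, 0, 0, 2, 0.1]

```text
clock: 7.43
position: [455.2, 270.2, 87.3]
ee_rot: [180.0, -0.0, -177.9]
wrist_force: [-1.1, 1.2, -1.0]
gripper_width: 0.213
finger_force: 20.3
```

>>> arm_command:
  targets:
    - [0, 0, 0, 0, 0, 1, 0.1]
    - [0, 0, 0, 0, 0, 2, 0.1]
    - [0, 0, 0, 0, 0, 2, 0.1]

```text
clock: 7.68
position: [455.4, 270.2, 85.3]
ee_rot: [180.0, -0.0, -177.9]
wrist_force: [-2.2, 1.0, 0.2]
gripper_width: 0.212
finger_force: 20.3
```

>>> arm_command:
  targets:
    - [0, 0, 0, 0, 0, 1, 0.1]
    - [0, 0, 0, 0, 0, 2, 0.1]
    - [0, 0, 0, 0, 0, 2, 0.1]

```text
clock: 7.93
position: [455.6, 270.3, 83.8]
ee_rot: [180.0, 0.0, -177.9]
wrist_force: [-4.7, -1.3, 10.3]
gripper_width: 0.213
finger_force: 21.0
```

```bash
python3 - <<'E'
from h import *
from station import ctrl,viewer
T=viewer.snapshot("top");S=viewer.snapshot("side");W=viewer.snapshot("wrist")
t=blob(T["img"],"red",(95,130,220,240))[0];s=blob(S["img"],"red",(210,210,290,300))[0];w=blob(W["img"],"red")[0][:1]
print(t,s,w)
if s and w: print(tri(S,s[0][1],W,w[0][1]))
cv2.imwrite("pics/s4.png",cv2.hconcat([cv2.resize(S["img"][200:330,180:300],(400,433)),cv2.resize(W["img"][180:340,200:360],(400,433))]))
E
```

```text
[] [] [(1956, [279.8, 307.13], [257, 282, 47, 51])]
```

View pics/s4.png

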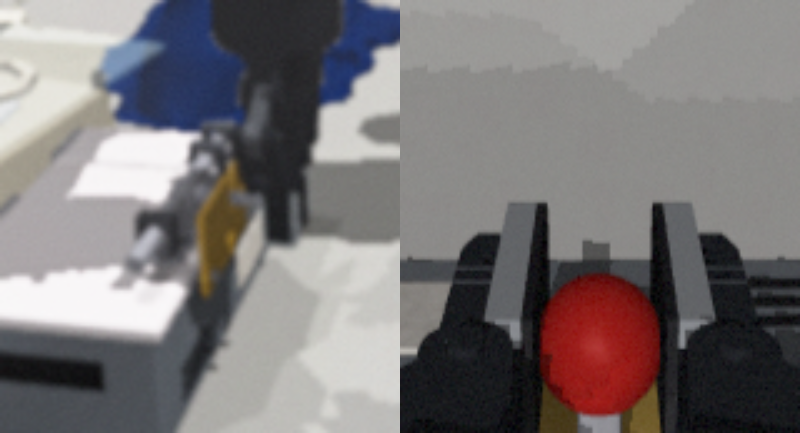

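The handle is level at its stop: 10 N upward on the tool, and the bar runs through the notch. I'll ease off, open the fingers and lift clear.

>>> arm_command:
  targets:
    - [0, 0, 0, 0, 0, -1, 0.1]
    - [0, 0, 0, 0, 0, -1, 0.3]
    - [0, 0, 0, 0, 0, -1, 0.5]
    - [0, 0, 0, 0, 0, -1, 0.6]
    - [0, 0, 0, 0, 0, -1, 0.6]
    - [0, 0, 0, 0, 0, -1, 0.6]

```text
clock: 8.58
position: [455.5, 270.1, 84.4]
ee_rot: [-180.0, -0.0, -177.9]
wrist_force: [0.4, 0.4, -0.7]
gripper_width: 0.599
finger_force: 0.0
```

>>> arm_command:
  targets:
    - [0, 0, 0, 1, 0, -5, 0.6]
    - [0, 0, 0, 2, 0, -20, 0.6]
    - [0, 0, 0, 4, 0, -45, 0.6]
    - [0, 0, 0, 6, 0, -75, 0.6]
    - [0, 0, 0, 8, 0, -105, 0.6]
    - [0, 0, 0, 8, 0, -135, 0.6]
    - [0, 0, 0, 8, 0, -150, 0.6]
    - [0, 0, 0, 8, 0, -150, 0.6]

```text
clock: 9.25
position: [448.5, 271.0, 238.2]
ee_rot: [179.9, 0.3, -177.9]
wrist_force: [0.5, 0.4, -1.0]
gripper_width: 0.599
finger_force: 0.0
```

```bash
python3 - <<'E'
from h import *
from station import ctrl,viewer
s=ctrl.read_state();print(s["clock"],s["position"],s["wrist_force"],s["gripper_width"])
S=viewer.snapshot("side");W=viewer.snapshot("wrist")
t=blob(S["img"],"red",(210,210,290,300))[0];w=blob(W["img"],"red")[0][:1]
print(t,w,t and tri(S,t[0][1],W,w[0][1]))
cv2.imwrite("pics/s5.png",cv2.hconcat([cv2.resize(S["img"][200:330,180:300],(400,433)),cv2.resize(W["img"][180:340,200:360],(400,433))]))
E
```

```text
9.25 [448.4623495  270.99129205 238.21860878] [ 0.45712415  0.44925576 -0.96725218] 0.5994761195710675
[(54, [264.15, 259.5], [261, 256, 8, 8])] [(443, [278.75, 204.79], [267, 193, 24, 24])] (array([456.92699588, 270.99008404, 108.68588951]), [np.float64(0.23284538023412463), np.float64(0.23284538023413776)])
```

View pics/s5.png

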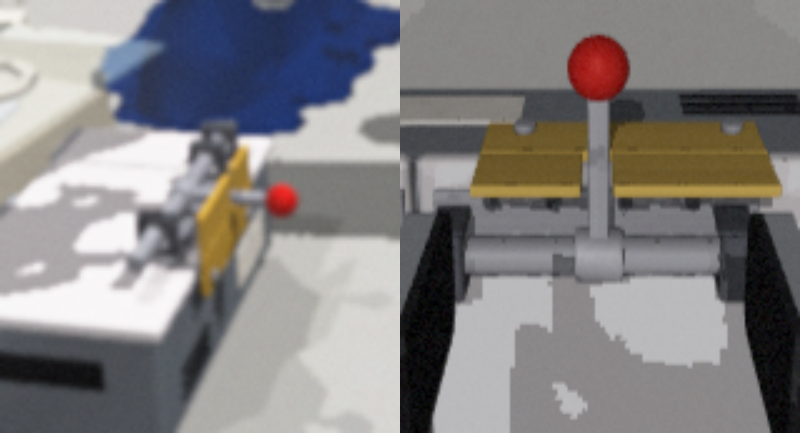

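The side and wrist crops show the handle level, sitting in the leaf's notch, with the knob at z ≈ 108 mm (within calibration of 106). The gripper is clear.

```bash
python3 -c "
from station import ctrl
print(ctrl.job_done())"
```

```text
the job is handed in; nothing more can be done
None
```

The lid is locked and the job is handed in: I slid the bolt about 30 mm to the right, turned the handle down to its level stop in the keeper's notch without feeling the leaf push back, and let go; the jar, cup and rack weren't touched, and it took about 9 s.

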